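# Seat a round mirror cell in its three-point nest

### The arm

A 6-joint arm with a two-finger parallel gripper is mounted at the origin on a cart in front of the work surface, level with it; the furniture and walls round the work are solid. World frame = base frame: x ahead of the robot, y to its left, z up, the work surface at z = 0. Lengths are in m, angles in rad, forces in N, time in s.
With the tool pointing down it reaches from about 0.25 to 0.725 m from the base axis. Payload 4 kg.
Tool frame: the origin (TCP) lies on the centre line of the jaws, within the pads' length; the fingertips stand 11 mm ahead of it and the grasp point (between the pads) lies 8 mm behind it (bot.nose_length is the distance from the TCP to the fingertips, in m); z points along the fingers, y is the direction in which the jaws open and shut (so a half turn about z gives the same grasp; the last joint's range is limited). The gripper opens to 85 mm and grips with 20 to 120 N. Pads are 22 mm wide; open, the fingers measure 114 mm over their backs; the gripper's body (76 mm by 85 mm) begins 54 mm behind the grasp point. The pads swing forward as they close: fully open they stand 13 mm farther back than shut.
Start: joints at [-1.129, 0.241, 0.005, 1.335, 0, 1.571], TCP at [0.214, -0.452, 0.242] pointing down, gripper open.
Joint ranges: [-2.72, 2.72], [-1.05, 1.87], [-1.09, 1.28], [-1.99, 2.15], [-1.42, 1.44], [-3.14, 3.14]. Speed limits (rad/s): [2.79, 2.79, 3.14, 3.14, 3.14, 3.14].

### API

Orientations are given as a unit quaternion [x, y, z, w].
In Python, from workcell import bot gives the robot as it stands.
- The arm moves only by the tool play_rows, never from a script. Its argument "plan" is one flat list of numbers, 6 for each row, row after row: the shift along the tool's x, y, z in mm, then the turn, a rotation vector about the tool's x, y, z in rad. A call has 1 to 20 rows; each row shifts and turns the commanded pose from where the row before left it, along the tool's axes as they then stand; what a row does not reach is not made up. A row lasts 1/8 s, in which the tool goes at most 62.5 mm and 10.7 degrees, less where a joint would pass 70% of its speed; a pose out of reach is approached as far as the arm can. A call with a gripper value outside its range is refused whole. "hand" is the opening in per cent of the stroke, from 0 (shut) to 100 (fully open), set as the call begins (left out, the last holds). The fingers move at their own pace and stop on an object; the grip force is fixed at half the most. Time passes only in rows, so rows that do not move let the fingers close. It gives the time, the measured TCP pose, the force and the opening at its end, in the units of the state.
- bot.get_obs(): the state, without advancing time (a new reading comes with each control period).
- bot.camera(name): name is "scene" or "side" or "wrist"; returns a dict with "frame" (420x560x3 uint8, blue, green, red), "range_z" (420x560 float32, m along the optical axis (not along the pixel's ray), 0 where there is no reading), "K" (3x3 intrinsics, pixels), "cam_to_world" (4x4, takes a point from camera to world coordinates). Camera axes: x right, y down, z forward; pixel columns grow to the right and rows downward; lengths in m; the calibration is good to about 2 mm. A picture is of the moment at which its call begins.
- bot.job_done(): hands the job in, once; it reports no verdict.
Trained networks look in the newest picture that a camera, given by its name, has taken for a name from the list of things; names that differ only in an ending like _2 or _b are one class to them, and where a whole thing is asked for, a point or a joint stands for the part that bears it (a point fixed in the world has none). Each returns a list of dicts, best first, with "p" (0 to 1); they miss things now and then, are a little off and sometimes report something else, mostly with a low value. They report only what shows in the picture. A call takes as long as a camera call.
- bot.outline_of(query, camera): "mask" (420x560 bool, what is visible of it) and "point" ([row, column] in pixels, amid what is visible of it).
The state is a dict: "clock": time; "joint_pos": joint angles; "joint_vel": joint speeds; "tau": joint torques, N m; "eef_pos": TCP position; "tool_rot": TCP orientation; "ft_force": force on the tool from outside, world axes, zero at the start; "ft_torque": the same for the moment, N m; "grip_width": finger opening in m.
Only numpy, scipy, OpenCV 4.12 (cv2) and the standard library are available. Lean on these libraries where they do the work, as an engineer would, in place of code of your own. Each camera call takes 0.05 s, during which the arm holds its last target.

### The job

Slide the round mirror cell flat along the bench, round the standing glassware, and nudge it fully home against both posts of the nest while the clamp arm is still open. Then swing the clamp arm shut until its bar touches the cell, so that the cell is held at three points; the arm may or may not be locked, so if it stops at a light push, free it by turning the round black knob clockwise. Do not lift or tip the cell, do not disturb the jar, dropper bottle, flask or beaker, and let go at the end.

Things in the scene. Friction and masses are not known exactly. Their poses are not given: they have to be found in the camera images.
- cell_center (a point): The mirror cell: a flat round metal drum 92 mm in diameter and 34 mm tall with a mirror let into its top, lying loose on the bench, 0.3 to 0.55 kg. It is too wide to be gripped; it slides (friction about 0.6). The point is its centre, 17 mm above its underside. Behind it a dark curtained cabinet 0.25 m high fills the bench from about x = 0.71 m on; the bench's front edge is at x = 0.36 m.
- fixture: The nest, fixed to the bench: an aluminium frame with two upright steel posts, a swinging clamp arm and a round lock knob. Origin on the bench under the centre of a cell that touches both posts; x points into the V of the posts, z up; the way in is from the -x side. The posts, 16 mm in diameter, 44 mm tall, stand at (35, 41) and (35, -41) mm.
- seat (a point): Point of the fixture 17 mm above its origin: where the cell's centre is when the cell touches both posts. The frame's flat bars, 8 mm high, lie in the fixture's frame behind the posts (x 38 to 87 mm) and along one side (y -130 to -96 mm).
- pivot (a point): The clamp arm's vertical hinge axis, at (-52, -90) mm in the fixture's frame, 19 mm above the bench, inside the clamp housing, an aluminium box 38 mm high that spans x -85 to 15, y -152 to -72 mm.
- clamp_arm (a joint): Angle of the clamp arm, rad: 0 when it points along the fixture's +y and its bar (12 mm wide, 10 to 28 mm above the bench, 129 mm long from the hinge) just touches a seated cell on its -x side; grows as it opens, anticlockwise from above; 1.57 points along -x. Starts open, 1.9 to 2.2. Stays where left (0.12 N m friction). If locked it stops dead near 1.65 when pushed towards shut.
- handle (a point): The clamp arm's handle: an upright steel pin 14 mm in diameter at the arm's free end, 120 mm from the hinge, from 28 to 80 mm above the bench. The point is on its axis, 66 mm above the bench.
- lock_knob (a point): The lock's knob: round, black, unmarked, 32 mm in diameter, 42 to 68 mm above the bench, on the housing at (-24, -134) mm in the fixture's frame. The point is on its axis, 58 mm up. Only trying the arm tells whether it is locked. Turning it clockwise (from above) by 1.1 rad always frees the arm; it has end stops 1.75 rad apart and 0.1 N m friction.
- jar_center (a point): Bystander, standing loose: small white glass sample jar with lid, 50 mm across, 53 mm tall. The point is its centre, 26 mm above the bench.
- dropper_center (a point): Bystander, standing loose: white dropper bottle with a bulb, 33 mm across, 104 mm tall. The point is its centre, 52 mm above the bench.
- flask_center (a point): Bystander, standing loose: conical glass flask, 63 mm across at the foot, 100 mm tall. The point is its centre, 50 mm above the bench.
- beaker_center (a point): Bystander, standing loose: small empty clear beaker, 55 mm across, 62 mm tall. The point is its centre, 31 mm above the bench.

How it is judged:
By the outcome, as a careful person would: the job done as asked, in the order asked, and still so for the second after the job is handed in, with the robot touching nothing.
It also fails if it takes over 72 s, if anything falls off the work surface, if the arm or the gripper's body presses on something with over 40 N, if the wrist force passes 120 N, or if a joint passes its speed limit or range.

## Working session

There is one attempt and no reset: what is moved stays moved. The work goes in short steps, Python scripts to look and compute and a tool call to move; the robot and the scene stay as the last step left them, time stands still between calls to the robot, and variables do not carry over. Pictures are saved under pics/ and viewed, and the job is handed in when it is done.

Besides the shell and the picture viewer there is one more tool, called after "Emit:" as name(argument=value, ...) on one line, values as JSON. play_rows: Moves the arm, as the interface text tells. Its arguments: {"type":"object","properties":{"plan":{"type":"array","items":{"type":"number"}},"hand":{"type":"number"}},"required":["plan"]}

```bash
ls; mkdir -p pics
cat > h.py <<'E'
import numpy as np, cv2
from workcell import bot
def grab(n,f):
    c=bot.camera(n); cv2.imwrite('pics/'+f,c['frame']); return c
def w(c,r,col,z=None):
    K=c['K'];T=c['cam_to_world']
    d=np.array([(col-K[0,2])/K[0,0],(r-K[1,2])/K[1,1],1.])
    if z is None:
        return T[:3,:3]@(d*c['range_z'][int(r),int(col)])+T[:3,3]
    D=T[:3,:3]@d; t=(z-T[2,3])/D[2]; return T[:3,3]+t*D
def cloud(c,m):
    r,q=np.nonzero(m&(c['range_z']>0)); z=c['range_z'][r,q];K=c['K'];T=c['cam_to_world']
    P=np.stack([(q-K[0,2])/K[0,0]*z,(r-K[1,2])/K[1,1]*z,z],1)
    return P@T[:3,:3].T+T[:3,3]
E
python3 - <<'E'
from h import *
o=bot.get_obs();print(o['clock'],o['eef_pos'],o['tool_rot'],o['grip_width'],o['ft_force'])
for n in ['scene','side']:
    c=grab(n,n+'0.png');print(n,c['cam_to_world'][:3].round(3).tolist())
    for q in ['cell_center','fixture','clamp_arm','handle','lock_knob','jar_center','dropper_center','flask_center','beaker_center']:
        for d in bot.outline_of(q,n)[:2]:
            P=cloud(c,d['mask'])
            if len(P): print(q,round(d['p'],2),np.round(d['point']),'n',len(P),'med',np.median(P,0).round(3),'lo',np.percentile(P,3,0).round(3),'hi',np.percentile(P,97,0).round(3))
E
```

```text
pics
0.0 [ 0.21352022 -0.45143679  0.24141315] [ 9.75704227e-01  2.19089391e-01 -2.16613257e-04 -1.02661146e-03] 0.08544247010694778 [-0.20909493 -0.8032932   0.01470501]
scene [[-0.765, -0.498, 0.408, 0.05], [-0.643, 0.583, -0.496, 0.616], [0.009, -0.642, -0.767, 0.975]]
cell_center 0.62 [293. 226.] n 1358 med [0.504 0.274 0.032] lo [0.465 0.229 0.004] hi [0.548 0.312 0.037]
fixture 0.98 [184. 348.] n 2019 med [ 0.485 -0.199  0.029] lo [ 0.411 -0.293  0.002] hi [ 0.658 -0.067  0.069]
clamp_arm 0.67 [221. 346.] n 198 med [ 0.416 -0.071  0.029] lo [ 0.406 -0.136  0.013] hi [ 0.465 -0.063  0.08 ]
handle 0.72 [220. 347.] n 214 med [ 0.417 -0.071  0.029] lo [ 0.405 -0.137  0.003] hi [ 0.467 -0.063  0.08 ]
lock_knob 0.89 [184. 350.] n 2165 med [ 0.485 -0.2    0.026] lo [ 0.411 -0.294 -0.001] hi [ 0.652 -0.067  0.069]
jar_center 0.69 [304. 141.] n 581 med [0.623 0.413 0.051] lo [0.61  0.389 0.007] hi [0.652 0.432 0.056]
dropper_center 0.59 [249. 286.] n 321 med [0.479 0.094 0.05 ] lo [0.47  0.077 0.006] hi [0.495 0.102 0.098]
flask_center 0.63 [248. 284.] n 284 med [0.48  0.094 0.05 ] lo [
[... 634 characters left out ...]
024] lo [ 0.413 -0.289 -0.001] hi [ 0.656 -0.063  0.067]
clamp_arm 0.63 [259. 294.] n 725 med [0.511 0.294 0.03 ] lo [0.468 0.234 0.003] hi [0.551 0.316 0.034]
clamp_arm 0.54 [208. 307.] n 204 med [ 0.436 -0.088  0.025] lo [ 0.411 -0.154  0.01 ] hi [ 0.495 -0.056  0.078]
handle 0.51 [210. 310.] n 197 med [ 0.429 -0.081  0.025] lo [ 0.41  -0.152  0.011] hi [ 0.491 -0.06   0.078]
jar_center 0.81 [285. 242.] n 520 med [0.633 0.428 0.037] lo [0.611 0.382 0.001] hi [0.656 0.437 0.054]
dropper_center 0.76 [231. 295.] n 285 med [0.487 0.098 0.037] lo [ 0.469  0.05  -0.001] hi [0.502 0.106 0.093]
flask_center 0.7 [258. 329.] n 544 med [0.418 0.318 0.038] lo [0.395 0.295 0.006] hi [0.44  0.332 0.096]
```

View pics/scene0.png

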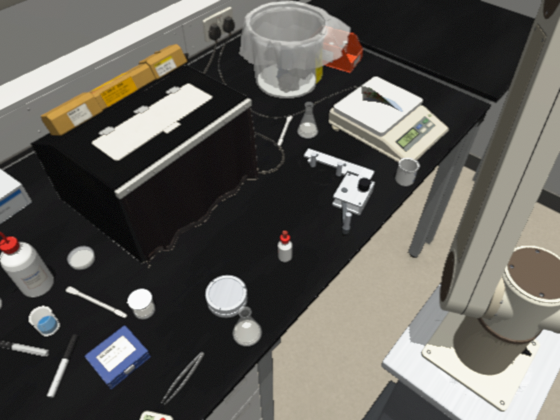

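View pics/side0.png

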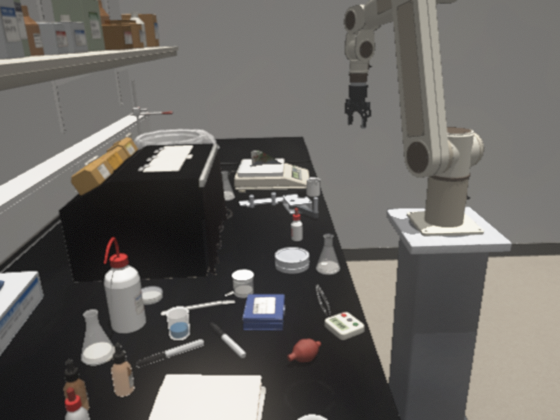

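Run:
```python
from h import *
c=bot.camera('scene'); im=c['frame']
cv2.imwrite('pics/crop1.png',cv2.resize(im[140:240,270:430],None,fx=5,fy=5,interpolation=cv2.INTER_CUBIC)[:600])
# height map top-down of fixture
P=cloud(c,np.ones((420,560),bool)); 
s=(P[:,0]>.36)&(P[:,0]<.72)&(P[:,1]>-.34)&(P[:,1]<.0)&(P[:,2]>.004)&(P[:,2]<.12)
Q=P[s]; S=1700
img=np.zeros((600,600),np.uint8)
for x,y,z in Q: cv2.circle(img,(int((0-y)*S),int((.72-x)*S)),2,int(60+z*2200) if z<.088 else 255,-1)
cv2.imwrite('pics/top1.png',cv2.applyColorMap(img,cv2.COLORMAP_JET))
for lo,hi in [(.038,.047),(.06,.075),(.076,.085)]:
    q=Q[(Q[:,2]>lo)&(Q[:,2]<hi)]; print(lo,hi,q.round(3)[:40].tolist())
```

```text
0.038 0.047 [[0.719, -0.327, 0.047], [0.72, -0.334, 0.042], [0.718, -0.326, 0.044], [0.72, -0.334, 0.038], [0.72, -0.319, 0.044], [0.718, -0.326, 0.04], [0.72, -0.309, 0.046], [0.719, -0.318, 0.041], [0.716, -0.319, 0.042], [0.714, -0.326, 0.039], [0.719, -0.313, 0.04], [0.717, -0.305, 0.038], [0.642, -0.22, 0.043], [0.642, -0.224, 0.041], [0.637, -0.228, 0.041], [0.632, -0.225, 0.046], [0.639, -0.215, 0.045], [0.636, -0.216, 0.046], [0.631, -0.219, 0.047], [0.631, -0.225, 0.043], [0.638, -0.214, 0.042], [0.638, -0.219, 0.039], [0.631, -0.215, 0.045], [0.631, -0.22, 0.042], [0.628, -0.22, 0.044], [0.636, -0.212, 0.041], [0.632, -0.211, 0.044], [0.628, -0.211, 0.046], [0.628, -0.216, 0.042], [0.627, -0.22, 0.04], [0.632, -0.212, 0.039], [0.63, -0.214, 0.039], [0.561, -0.24, 0.043], [0.559, -0.242, 0.043], [0.557, -0.245, 0.042], [0.555, -0.247, 0.042], [0.557, -0.235, 0.045], [0.555, -0.236, 0.046], [0.553, -0.239, 0.045], [0.551, -0.241, 0.044]]
0.06 0.075 [[0.422, -0.34, 0.065], [0.423, -0.337, 0.062], [0.717, -0.067, 0.072], [0.422, -0.336, 0.06], [0.718, -0.06, 0.072], [0.717, -0.
[... 881 characters left out ...]
-0.062, 0.082], [0.717, -0.063, 0.082], [0.717, -0.067, 0.079], [0.72, -0.062, 0.077], [0.718, -0.064, 0.077], [0.716, -0.066, 0.076], [0.72, -0.058, 0.076], [0.717, -0.055, 0.077], [0.417, -0.074, 0.082], [0.417, -0.079, 0.077], [0.417, -0.07, 0.081], [0.416, -0.072, 0.08], [0.415, -0.075, 0.078], [0.412, -0.076, 0.08], [0.411, -0.079, 0.078], [0.418, -0.067, 0.078], [0.417, -0.071, 0.077], [0.414, -0.069, 0.08], [0.412, -0.071, 0.081], [0.41, -0.073, 0.079], [0.409, -0.075, 0.079], [0.413, -0.064, 0.081], [0.411, -0.066, 0.082], [0.411, -0.07, 0.078], [0.408, -0.071, 0.079], [0.406, -0.072, 0.08], [0.411, -0.066, 0.078], [0.408, -0.066, 0.08], [0.407, -0.068, 0.079], [0.405, -0.069, 0.08]]
```

View pics/crop1.png

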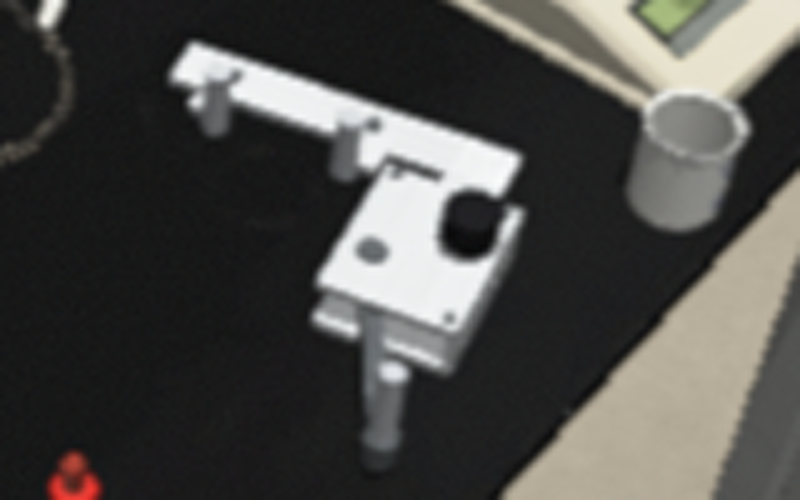

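View pics/top1.png

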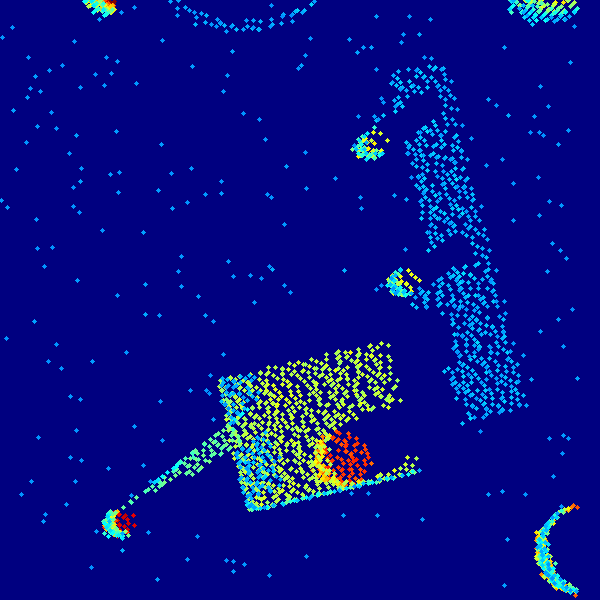

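Run:
```python
from h import *
from scipy.optimize import least_squares
print('nose',bot.nose_length)
C={n:bot.camera(n) for n in ['scene','side']}
for n,c in C.items():
    for q in ['cell_center','dropper_center','flask_center','jar_center']:
        for d in bot.outline_of(q,n)[:2]:
            P=cloud(c,d['mask']); 
            if len(P)<50: continue
            if q=='cell_center':
                T=P[(P[:,2]>.026)&(P[:,2]<.045)]
                (cx,cy),r=cv2.minEnclosingCircle(T[:,:2].astype(np.float32)); print(n,q,d['p'],cx,cy,r,T[:,2].mean())
                # mask outline at z=.034
                k=cv2.findContours(d['mask'].astype(np.uint8),0,1)[0][0][:,0]
                W=np.array([w(c,b,a,.034) for a,b in k])
                print('  outline',W.min(0),W.max(0))
            print(n,q,round(d['p'],2),d['point'],P[:,:2].mean(0).round(3), P[:,:2].min(0).round(3),P[:,:2].max(0).round(3))
P=np.vstack([cloud(c,np.ones((420,560),bool)) for c in C.values()])
def circ(cen,r,z0,z1,rad):
    cen=np.array(cen)
    s=(np.hypot(*(P[:,:2]-cen).T)<rad)&(P[:,2]>z0)&(P[:,2]<z1); Q=P[s]
    f=least_squares(lambda p:np.hypot(Q[:,0]-p[0],Q[:,1]-p[1])-r,cen,loss='soft_l1',f_scale=.002)
    print(s.sum(),f.x.round(4),np.abs(f.fun).mean()); return f.x
a=circ((.636,-.218),.008,.014,.038,.016); b=circ((.555,-.237),.008,.014,.038,.016)
print('sep',np.linalg.norm(a-b))
h=circ((.411,-.071),.007,.035,.074,.016)
s=(np.hypot(P[:,0]-.457,P[:,1]+.205)<.03)&(P[:,2]>.06)&(P[:,2]<.08);Q=P[s];(cx,cy),r=cv2.minEnclosingCircle(Q[:,:2].astype(np.float32));print('knob',cx,cy,r,Q[:,2].mean(),Q.mean(0))
s=(P[:,2]>.033)&(P[:,2]<.042)&(P[:,0]>.40)&(P[:,0]<.58)&(P[:,1]<-.13)&(P[:,1]>-.30)&(np.hypot(P[:,0]-.555,P[:,1]+.237)>.014)
R=cv2.minAreaRect(P[s][:,:2].astype(np.float32));print('housing',R)
```

```text
nose 0.011
scene cell_center 0.58 0.5077483654022217 0.26847052574157715 0.04770404472947121 0.03267227672707854
  outline [0.45170213 0.22212909 0.034     ] [0.55376664 0.32342698 0.034     ]
scene cell_center 0.58 [294.5, 227.6] [0.504 0.273] [0.426 0.222] [0.567 0.315]
scene dropper_center 0.69 [247.5, 285.8] [0.481 0.094] [0.468 0.037] [0.538 0.105]
scene flask_center 0.64 [329.0, 247.0] [0.407 0.307] [0.383 0.259] [0.465 0.331]
scene flask_center 0.16 [185.1, 347.3] [ 0.501 -0.197] [ 0.403 -0.305] [ 0.68  -0.061]
side cell_center 0.86 0.5104987025260925 0.27024325728416443 0.0486949123442173 0.03167926657460696
  outline [0.46423073 0.22742247 0.034     ] [0.55404175 0.37791498 0.034     ]
side cell_center 0.86 [257.7, 293.0] [0.51  0.284] [0.459 0.15 ] [0.554 0.32 ]
side dropper_center 0.85 [226.6, 297.3] [0.487 0.095] [ 0.468 -0.135] [0.502 0.111]
side flask_center 0.7 [259.4, 330.5] [0.418 0.316] [0.383 0.151] [0.446 0.338]
side jar_center 0.88 [285.9, 243.4] [0.633 0.426] [0.61  0.392] [0.658 0.477]
60 [ 0.6355 -0.2184] 0.0016723803694705967
56 [ 0.5548 -0.2389] 0.0014720720557465298
sep 0.08328706683588119
98 [ 0.4138 -0.0712] 0.0011453133377231685
knob 0.44973817467689514 -0.19962920248508453 0.018332598730921745 0.06659487121423813 [ 0.45004636 -0.19847319  0.06659487]
housing ((0.47790318727493286, -0.20218029618263245), (0.09784267842769623, 0.1540457308292389), 24.06427764892578)
```

```bash
cat >> h.py <<'E'
from scipy.spatial.transform import Rotation as Rn
def down(yaw):  # tool x at yaw, z down
    c,s=np.cos(yaw),np.sin(yaw)
    return Rn.from_matrix(np.array([[c,s,0],[s,-c,0],[0,0,-1.]]))
def plan(wps):
    """wps: (x,y,z,yaw_deg,nrows); from current pose"""
    o=bot.get_obs(); p=np.array(o['eef_pos']);R=Rn.from_quat(o['tool_rot']);x=R.as_matrix()[:,0]
    print('at',p.round(4),'yaw',round(np.degrees(np.arctan2(x[1],x[0])),1),'F',np.round(o['ft_force'],1),'t',o['clock'])
    for (X,Y,Z,yw,n) in wps:
        R1=down(np.radians(yw)); rv=(R.inv()*R1).as_rotvec(); d=np.array([X,Y,Z])-p
        out=[];q=p.copy();Rc=R;
        for i in range(n):
            tgt=p+d*(i+1)/n; l=Rc.inv().apply(tgt-q)*1000
            l=l.round(1);rr=(rv/n).round(4); out+=list(l)+list(rr)
            q=q+Rc.apply(l/1000); Rc=Rc*Rn.from_rotvec(rr)
        print(n,'step mm',round(np.linalg.norm(d)/n*1000,1),'rad',round(np.linalg.norm(rv)/n,3)); print([float(v)+0. for v in out])
        p=np.array([X,Y,Z]);R=R1
E
python3 - <<'E'
from h import *
plan([(.493,.332,.20,104.25,20)])
E
```

```text
at [ 0.2138 -0.452   0.2423] yaw 25.3 F [-0.8 -0.1  0.1] t 1.55
20 step mm 41.7 rad 0.069
[29.4, -29.5, 2.1, 0.0, 0.0, -0.0689, 31.3, -27.3, 2.1, 0.0, 0.0, -0.0689, 33.2, -25.2, 2.2, 0.0, 0.0, -0.0689, 34.8, -22.8, 2.1, 0.0, 0.0, -0.0689, 36.3, -20.4, 2.1, 0.0, 0.0, -0.0689, 37.6, -17.8, 2.1, 0.0, 0.0, -0.0689, 38.7, -15.2, 2.1, 0.0, 0.0, -0.0689, 39.7, -12.4, 2.1, 0.0, 0.0, -0.0689, 40.5, -9.8, 2.2, 0.0, 0.0, -0.0689, 41.0, -6.9, 2.1, 0.0, 0.0, -0.0689, 41.4, -4.0, 2.1, 0.0, 0.0, -0.0689, 41.6, -1.2, 2.1, 0.0, 0.0, -0.0689, 41.6, 1.6, 2.1, 0.0, 0.0, -0.0689, 41.3, 4.5, 2.1, 0.0, 0.0, -0.0689, 41.0, 7.4, 2.2, 0.0, 0.0, -0.0689, 40.3, 10.1, 2.1, 0.0, 0.0, -0.0689, 39.6, 13.0, 2.1, 0.0, 0.0, -0.0689, 38.6, 15.6, 2.1, 0.0, 0.0, -0.0689, 37.4, 18.2, 2.1, 0.0, 0.0, -0.0689, 36.1, 20.7, 2.1, 0.0, 0.0, -0.0689]
```

Emit:
play_rows(plan=[29, -30, 2, 0, 0, -0.069, 31, -27, 2, 0, 0, -0.069, 33, -25, 2, 0, 0, -0.069, 35, -23, 2, 0, 0, -0.069, 36, -20, 2, 0, 0, -0.069, 38, -18, 2, 0, 0, -0.069, 39, -15, 2, 0, 0, -0.069, 40, -12, 2, 0, 0, -0.069, 40, -10, 2, 0, 0, -0.069, 41, -7, 2, 0, 0, -0.069, 41, -4, 2, 0, 0, -0.069, 42, -1, 2, 0, 0, -0.069, 42, 2, 2, 0, 0, -0.069, 41, 4, 2, 0, 0, -0.069, 41, 7, 2, 0, 0, -0.069, 40, 10, 2, 0, 0, -0.069, 40, 13, 2, 0, 0, -0.069, 39, 16, 2, 0, 0, -0.069, 37, 18, 2, 0, 0, -0.069, 36, 21, 2, 0, 0, -0.069], hand=40)

```text
clock: 4.05
eef_pos: [0.4925, 0.3334, 0.2022]
tool_rot: [0.612, 0.791, 0.0, 0.0]
ft_force: [0.4, 0.0, -0.6]
grip_width: 0.0343
```

Run:
```python
from h import *
c=grab('wrist','w1.png')
for z,rr in [(.034,(0,))]:
  for d in bot.outline_of('cell_center','wrist')[:2]:
    P=cloud(c,d['mask']);T=P[(P[:,2]>.02)&(P[:,2]<.045)]
    k=cv2.minEnclosingCircle(T[:,:2].astype(np.float32)); print(d['p'],d['point'],k)
    d['mask'].sum()
for d in bot.outline_of('flask_center','wrist')[:1]:
    P=cloud(c,d['mask']);print('flask',d['p'],np.median(P,0),P.min(0),P.max(0))
plan([(.492,.332,.06,104.25,4),(.492,.332,.020,104.25,3)])
```

```text
0.61 [256.2, 275.8] ((0.5065481066703796, 0.2673940658569336), 0.04647218808531761)
flask 0.75 [0.41640531 0.30974976 0.04807807] [ 0.37863427  0.27705937 -0.00111877] [0.44362169 0.3307845  0.10051678]
at [0.4921 0.3336 0.2012] yaw 104.5 F [ 0.1 -0.1  0.8] t 4.2
4 step mm 35.3 rad 0.001
[-0.4, -0.1, 35.3, -0.0002, 0.0001, 0.0011, -0.4, -0.1, 35.3, -0.0002, 0.0001, 0.0011, -0.3, -0.1, 35.3, -0.0002, 0.0001, 0.0011, -0.4, -0.1, 35.3, -0.0002, 0.0001, 0.0011]
3 step mm 13.3 rad 0.0
[0.0, 0.0, 13.3, 0.0, 0.0, 0.0, 0.0, 0.0, 13.4, 0.0, 0.0, 0.0, 0.0, 0.0, 13.3, 0.0, 0.0, 0.0]
```

View pics/w1.png

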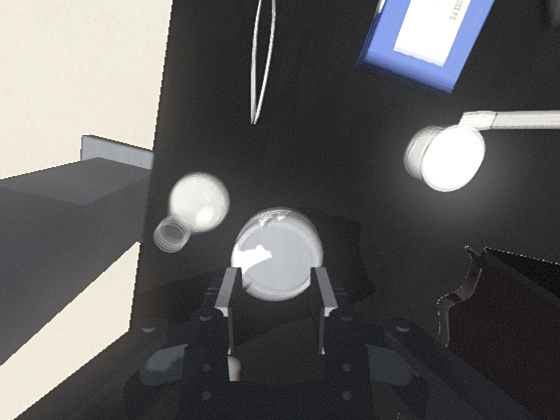

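Emit:
play_rows(plan=[0, 0, 35, 0, 0, 0, 0, 0, 35, 0, 0, 0, 0, 0, 35, 0, 0, 0, 0, 0, 35, 0, 0, 0, 0, 0, 20, 0, 0, 0, 0, 0, 17, 0, 0, 0, 0, 0, 0, 0, 0, 0])

```text
clock: 5.08
eef_pos: [0.4912, 0.3309, 0.0243]
tool_rot: [0.613, 0.79, -0.001, -0.0]
ft_force: [-0.2, 0.1, 0.9]
grip_width: 0.0339
```

Run:
```python
from h import *
c=grab('side','s2.png'); cv2.imwrite('pics/s2c.png',cv2.resize(c['frame'][170:310,220:400],None,fx=4,fy=4))
# axis waypoints: cell - 0.056*xf
xf=np.array([.246,-.969])
for cx in [(.5065,.268),(.545,.20),(.582,.13)]: print(np.array(cx)-.0555*xf)
plan([])
```

```text
[0.492847  0.3217795]
[0.531347  0.2537795]
[0.568347  0.1837795]
at [0.492  0.3316 0.0254] yaw 104.3 F [1.1 0.2 0.5] t 5.125
```

View pics/s2c.png

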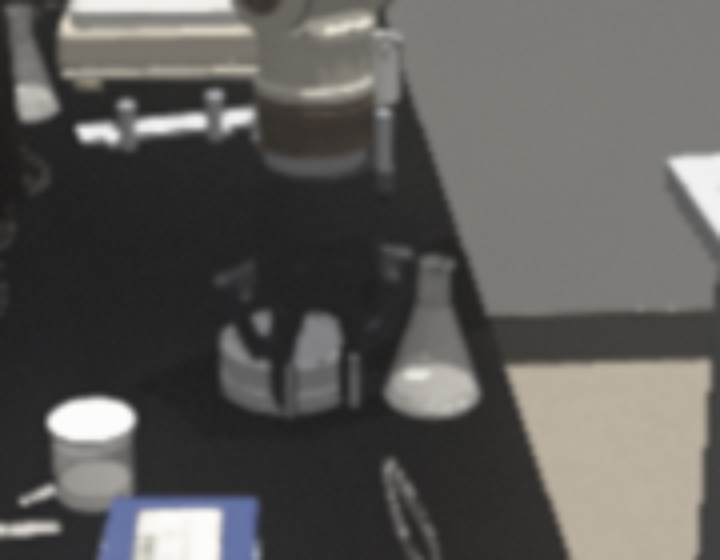

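Emit:
play_rows(plan=[-5, 0, 0, 0, 0, 0, -5, 0, 0, 0, 0, 0, -4, 0, 0, 0, 0, 0, -6, 1, 0, 0, 0, 0, -8, 2, 0, 0, 0, 0, -10, 2.5, 0, 0, 0, 0, -10, 2.5, 0, 0, 0, 0, -10, 2.5, 0, 0, 0, 0, -10, 2.5, 0, 0, 0, 0, -10, 2.5, 0, 0, 0, 0, -8, 2, 0, 0, 0, 0, -4, 1, 0, 0, 0, 0])

```text
clock: 6.62
eef_pos: [0.5326, 0.2489, 0.0252]
tool_rot: [0.613, 0.79, -0.0, -0.0]
ft_force: [-1.5, 3.0, 2.0]
grip_width: 0.0342
```

```bash
cat >> h.py <<'E'
def cell(n='scene'):
    c=bot.camera(n)
    for d in bot.outline_of('cell_center',n)[:2]:
        P=cloud(c,d['mask']);T=P[(P[:,2]>.022)&(P[:,2]<.042)]
        if len(T)>30:
            (cx,cy),r=cv2.minEnclosingCircle(T[:,:2].astype(np.float32)); 
            f=least_squares_c(T); print(n,'cell',round(d['p'],2),round(cx,4),round(cy,4),round(r,4),'n',len(T))
    return c
def least_squares_c(T): return None
E
python3 - <<'E'
from h import *
for n in ['scene','side']:
    c=cell(n); cv2.imwrite(f'pics/{n}3.png',c['frame'])
plan([])
E
```

```text
scene cell 0.62 0.5462 0.1968 0.0472 n 340
side cell 0.92 0.545 0.2107 0.053 n 221
side cell 0.61 0.3974 -0.3353 0.0274 n 69
at [0.5323 0.2487 0.0248] yaw 104.4 F [-1.6  0.   0.2] t 6.825
```

View pics/scene3.png

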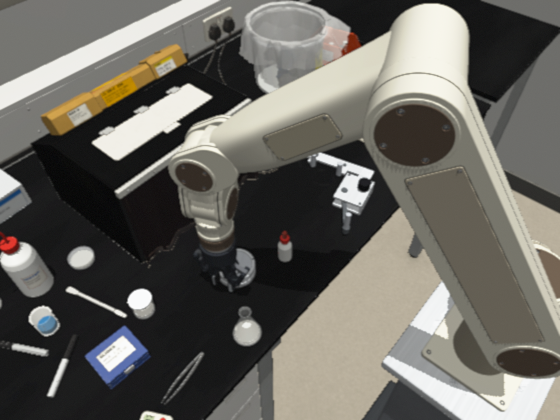

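View pics/side3.png

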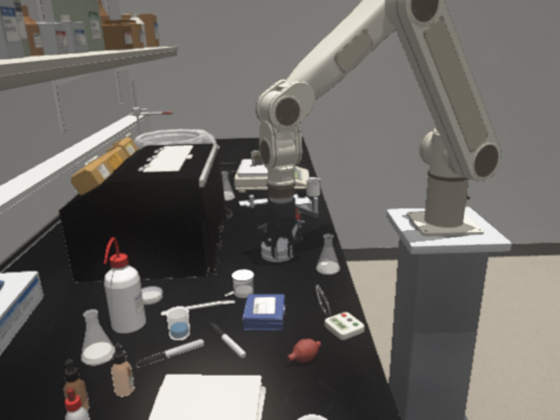

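Emit:
play_rows(plan=[0, 0, 0, 0, 0, 0, 0, 0, 2, 0, 0, 0, -4, 0, 0, 0, 0, 0, -4, 0, 0, 0, 0, 0, -4, 1, 0, 0, 0, 0, -8, 2, 0, 0, 0, 0, -10, 3, 0, 0, 0, 0, -12, 4, 0, 0, 0, 0, -12, 4, 0, 0, 0, 0, -12, 3, 0, 0, 0, 0, -10, 2, 0, 0, 0, 0, -4, 0, 0, 0, 0, 0], hand=70)

```text
clock: 8.32
eef_pos: [0.5712, 0.1759, 0.0233]
tool_rot: [0.613, 0.79, 0.0, 0.0]
ft_force: [-0.8, 1.3, -0.5]
grip_width: 0.0601
```

Run:
```python
from h import *
for n in ['scene','wrist']:
    c=cell(n); cv2.imwrite(f'pics/{n}4.png',c['frame'])
for q in ['dropper_center']:
    for d in bot.outline_of(q,'scene')[:1]: P=cloud(c:=bot.camera('scene'),d['mask']);print(q,d['p'],np.median(P,0))
plan([])
```

```text
scene cell 0.84 0.5806 0.1334 0.0459 n 233
wrist cell 0.89 0.5781 0.1441 0.0367 n 11124
dropper_center 0.77 [0.47975002 0.09414053 0.05023466]
at [0.5706 0.1768 0.0234] yaw 104.4 F [-0.7 -0.2 -0.2] t 8.625
```

View pics/wrist4.png

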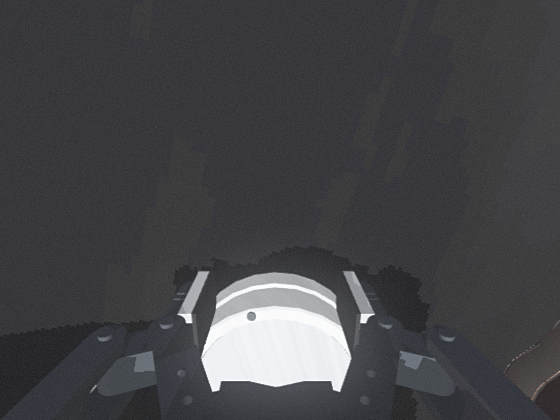

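View pics/scene4.png

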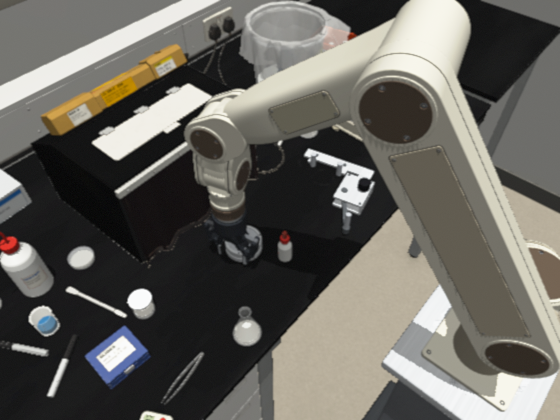

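Emit:
play_rows(plan=[-4, -1, 0, 0, 0, 0, -8, -2.5, 0, 0, 0, 0, -12, -4, 0, 0, 0, 0, -14, -4.5, 0, 0, 0, 0, -14, -4.5, 0, 0, 0, 0, -14, -4.5, 0, 0, 0, 0, -14, -4.5, 0, 0, 0, 0, -14, -4.5, 0, 0, 0, 0, -14, -4.5, 0, 0, 0, 0, -14, -4.5, 0, 0, 0, 0, -14, -4.5, 0, 0, 0, 0, -14, -4.5, 0, 0, 0, 0, -14, -4.5, 0, 0, 0, 0, -14, -4.5, 0, 0, 0, 0, -14, -4.5, 0, 0, 0, 0, -14, -4.5, 0, 0, 0, 0, -10, -3.5, 0, 0, 0, 0, -8, -2.5, 0, 0, 0, 0, -6, -1.5, 0, 0, 0, 0, -4, 0, 0, 0, 0, 0])

```text
clock: 11.12
eef_pos: [0.5572, -0.0683, 0.0232]
tool_rot: [0.613, 0.79, -0.0, -0.0]
ft_force: [-1.1, 3.6, 3.6]
grip_width: 0.0599
```

Run:
```python
from h import *
for n in ['scene','wrist']:
    c=cell(n); cv2.imwrite(f'pics/{n}5.png',c['frame'])
plan([])
o=bot.get_obs();p=np.array(o['eef_pos'])[:2]-[.5866,-.1948];xf=np.array([.246,-.969]);yf=np.array([.969,.246]);print('fixture frame axis',p@xf,p@yf)
```

```text
scene cell 0.9 0.5682 -0.0863 0.0324 n 194
scene cell 0.21 0.4382 -0.1002 0.0481 n 104
wrist cell 0.59 0.5644 -0.0999 0.0365 n 11285
at [ 0.5573 -0.0686  0.0231] yaw 104.4 F [-0.2  1.4  1. ] t 11.325
fixture frame axis -0.12948844306591617 0.0026732862235555066
```

View pics/scene5.png

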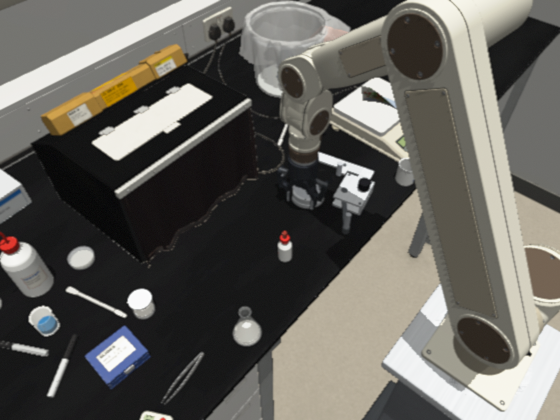

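View pics/wrist5.png

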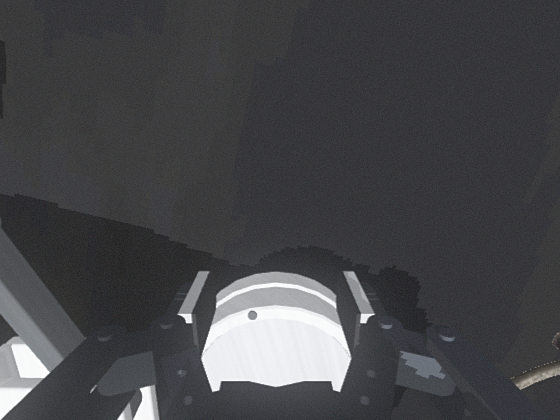

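Emit:
play_rows(plan=[-4, 0, 0, 0, 0, 0, -8, -1, 0, 0, 0, 0, -10, -1, 0, 0, 0, 0, -12, -0.5, 0, 0, 0, 0, -12, 0, 0, 0, 0, 0, -10, 0, 0, 0, 0, 0, -8, 0, 0, 0, 0, 0, -5, 0, 0, 0, 0, 0, -3, 0, 0, 0, 0, 0, -2, 0, 0, 0, 0, 0])

```text
clock: 12.58
eef_pos: [0.5734, -0.1404, 0.0232]
tool_rot: [0.613, 0.79, -0.0, -0.0]
ft_force: [-0.6, 2.2, -0.8]
grip_width: 0.0599
```

Emit:
play_rows(plan=[-2, 0, 0, 0, 0, 0, -2, 0, 0, 0, 0, 0])

```text
clock: 12.82
eef_pos: [0.5745, -0.1443, 0.0233]
tool_rot: [0.613, 0.79, -0.0, -0.0]
ft_force: [0.8, 1.2, -0.9]
grip_width: 0.0598
```

Emit:
play_rows(plan=[-2, 0, 0, 0, 0, 0, -1, 0, 0, 0, 0, 0])

```text
clock: 13.08
eef_pos: [0.5753, -0.1474, 0.0233]
tool_rot: [0.613, 0.79, 0.0, 0.0]
ft_force: [-0.1, 1.4, -0.2]
grip_width: 0.0599
```

Run:
```python
from h import *
for n in ['scene','wrist']:
    c=cell(n); cv2.imwrite(f'pics/{n}6.png',c['frame'])
    if n=='scene':cv2.imwrite('pics/s6c.png',cv2.resize(c['frame'][120:260,250:420],None,fx=4,fy=4,interpolation=2))
plan([])
o=bot.get_obs();p=np.array(o['eef_pos'])[:2]-[.5866,-.1948];xf=np.array([.246,-.969]);yf=np.array([.969,.246]);print('fixture frame axis',p@xf,p@yf)
```

```text
scene cell 0.74 0.5836 -0.1777 0.0399 n 201
wrist cell 0.65 0.5826 -0.1791 0.0367 n 11251
at [ 0.5754 -0.1475  0.0234] yaw 104.4 F [-0.2  0.6 -1.1] t 13.275
fixture frame axis -0.048642493147425164 0.0007470731851735749
```

View pics/s6c.png

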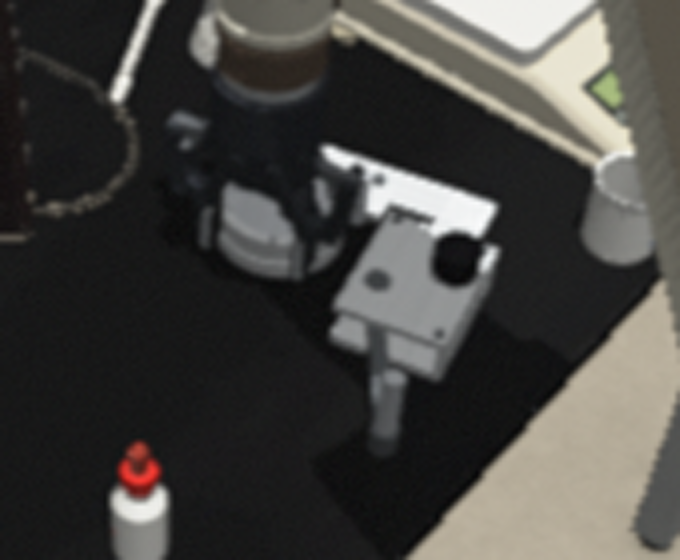

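Emit:
play_rows(plan=[-1, 0, 0, 0, 0, 0, -1, 0, 0, 0, 0, 0])

```text
clock: 13.52
eef_pos: [0.5757, -0.1489, 0.0233]
tool_rot: [0.613, 0.79, 0.0, -0.0]
ft_force: [-1.2, 4.2, 0.1]
grip_width: 0.0599
```

Emit:
play_rows(plan=[-1, 0, 0, 0, 0, 0, -1, 0, 0, 0, 0, 0])

```text
clock: 13.78
eef_pos: [0.5755, -0.1494, 0.0232]
tool_rot: [0.613, 0.79, 0.001, -0.002]
ft_force: [-3.1, 8.0, 2.3]
grip_width: 0.06
```

Emit:
play_rows(plan=[-1, 0, 0, 0, 0, 0, -1, 0, 0, 0, 0, 0])

```text
clock: 14.02
eef_pos: [0.5754, -0.1498, 0.0232]
tool_rot: [0.612, 0.791, 0.002, -0.003]
ft_force: [-3.5, 11.6, 4.6]
grip_width: 0.0599
```

Emit:
play_rows(plan=[3, 0, 0, 0, 0, 0, 4, 0, 0, 0, 0, 0, 8, 0, 0, 0, 0, 0, 15, 0, -5, 0, 0, 0, 15, 0, -30, 0, 0, 0, 10, 0, -40, 0, 0, 0, 0, 0, -40, 0, 0, 0, 0, 0, 0, 0, 0, 0])

```text
clock: 15.02
eef_pos: [0.5658, -0.0995, 0.1429]
tool_rot: [0.613, 0.79, 0.002, 0.004]
ft_force: [0.7, 0.1, -0.2]
grip_width: 0.06
```

Run:
```python
from h import *
for n in ['scene','wrist']:
    c=cell(n); cv2.imwrite(f'pics/{n}7.png',c['frame'])
    if n=='scene':
        cv2.imwrite('pics/s7c.png',cv2.resize(c['frame'][120:260,250:420],None,fx=4,fy=4,interpolation=2))
plan([])
```

```text
scene cell 0.93 0.5866 -0.1916 0.0473 n 579
wrist cell 0.61 0.5888 -0.1942 0.049 n 7469
at [ 0.5621 -0.0994  0.1372] yaw 104.4 F [-1.6 -0.6 -0.3] t 15.225
```

View pics/s7c.png

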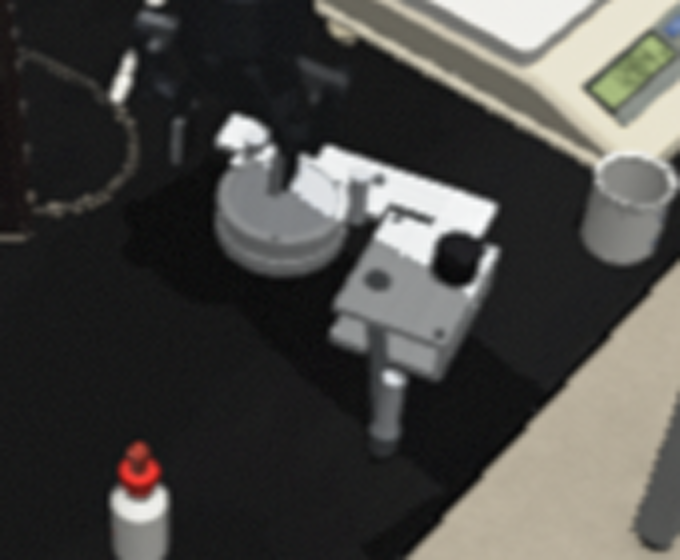

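View pics/wrist7.png

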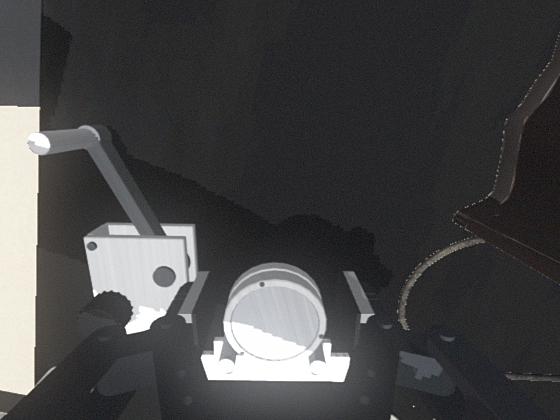

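Run:
```python
from h import *
c=bot.camera('wrist')
print('handle top via ray z=.08',w(c,143,38,.08), 'elbow bottom', w(c,131,92,.028),'pivot cap',w(c,276,163,.038),'posts',w(c,366,228,.044),w(c,364,326,.044))
P=cloud(c,np.ones((420,560),bool));s=(np.hypot(P[:,0]-.414,P[:,1]+.071)<.025)&(P[:,2]>.035)&(P[:,2]<.09);Q=P[s];print(len(Q),Q[:,:2].mean(0),Q[Q[:,2]>.077].mean(0))
print(bot.get_obs()['joint_pos'])
plan([(.480,-.08,.14,115,4),(.413,-.071,.12,127.4,4)])
```

```text
handle top via ray z=.08 [ 0.41115781 -0.07138985  0.08      ] elbow bottom [ 0.41325852 -0.0663346   0.028     ] pivot cap [ 0.48304672 -0.16549243  0.038     ] posts [ 0.55261308 -0.23575295  0.044     ] [ 0.63547328 -0.21191895  0.044     ]
1310 [ 0.41418925 -0.07100668] [ 0.41146854 -0.07213179  0.07871304]
[-1.75199830e-01  4.45167262e-01  1.73260978e-02  1.14574924e+00
 -3.26628464e-05  1.14456476e+00]
at [ 0.562  -0.0995  0.1369] yaw 104.4 F [ 0.3  0.1 -0.4] t 15.275
4 step mm 21.1 rad 0.046
[9.8, -18.7, -0.7, -0.0006, -0.0003, -0.0463, 10.7, -18.1, -0.7, -0.0006, -0.0003, -0.0463, 11.5, -17.7, -0.8, -0.0006, -0.0003, -0.0463, 12.3, -17.1, -0.7, -0.0006, -0.0003, -0.0463]
4 step mm 17.6 rad 0.054
[9.1, -14.2, 5.0, 0.0, 0.0, -0.0541, 9.9, -13.7, 5.0, 0.0, 0.0, -0.0541, 10.6, -13.2, 5.0, 0.0, 0.0, -0.0541, 11.3, -12.6, 5.0, 0.0, 0.0, -0.0541]
```

Emit:
play_rows(plan=[10, -19, 0, 0, 0, -0.046, 11, -18, 0, 0, 0, -0.046, 11, -18, 0, 0, 0, -0.046, 12, -17, 0, 0, 0, -0.046, 9, -14, 0, 0, 0, -0.054, 10, -14, 0, 0, 0, -0.054, 11, -13, 0, 0, 0, -0.054, 11, -13, 0, 0, 0, -0.054, 0, 0, 0, 0, 0, 0], hand=36)

```text
clock: 16.4
eef_pos: [0.4118, -0.0714, 0.1373]
tool_rot: [0.444, 0.896, -0.0, -0.001]
ft_force: [0.5, -0.4, -0.1]
grip_width: 0.0305
```

Run:
```python
from h import *
plan([(.4125,-.071,.056,127.4,5)])
c=grab('wrist','w8.png')
```

```text
at [ 0.4118 -0.0714  0.1373] yaw 127.2 F [ 0.5 -0.4 -0.1] t 16.4
5 step mm 16.3 rad 0.001
[0.0, 0.2, 16.3, -0.0004, -0.0004, -0.0005, -0.1, 0.2, 16.2, -0.0004, -0.0004, -0.0005, 0.0, 0.1, 16.3, -0.0004, -0.0004, -0.0005, -0.1, 0.2, 16.3, -0.0004, -0.0004, -0.0005, 0.0, 0.2, 16.2, -0.0004, -0.0004, -0.0005]
```

View pics/w8.png

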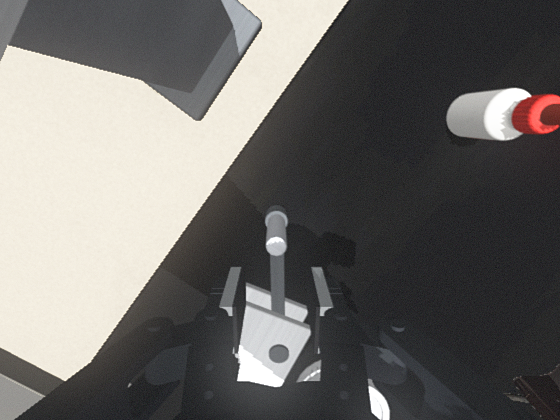

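Emit:
play_rows(plan=[0, 0, 20, 0, 0, 0, 0, 0, 20, 0, 0, 0, 0, 0, 20, 0, 0, 0, 0, 0, 15, 0, 0, 0, 0, 0, 6, 0, 0, 0, 0, 0, 0, 0, 0, 0])

```text
clock: 17.2
eef_pos: [0.4138, -0.0717, 0.057]
tool_rot: [0.444, 0.896, -0.0, -0.0]
ft_force: [0.8, 0.7, -0.2]
grip_width: 0.031
```

Run:
```python
from h import *
plan([])
c=grab('wrist','w9.png')
piv=np.array([.4860,-.1662])
def arc(a0,a1,n,r=.120,z=.056):
    L=[]
    for i in range(1,n+1):
        a=a0+(a1-a0)*i/n; f=np.radians(14.25)+a
        L.append((piv[0]+r*np.cos(f),piv[1]+r*np.sin(f),z,np.degrees(f),1))
    return L
plan(arc(1.975,1.70,4))
```

```text
at [ 0.4138 -0.0717  0.057 ] yaw 127.3 F [ 0.8  0.7 -0.2] t 17.2
at [ 0.4141 -0.0717  0.0574] yaw 127.3 F [-0.3  0.4  0.4] t 17.25
1 step mm 8.1 rad 0.067
[1.0, 8.0, 1.4, 0.0002, 0.0002, 0.0665]
1 step mm 8.2 rad 0.069
[-0.3, 8.2, 0.0, 0.0, 0.0, 0.0688]
1 step mm 8.2 rad 0.069
[-0.3, 8.2, 0.0, 0.0, 0.0, 0.0687]
1 step mm 8.2 rad 0.069
[-0.3, 8.2, 0.0, 0.0, 0.0, 0.0687]
```

View pics/w9.png

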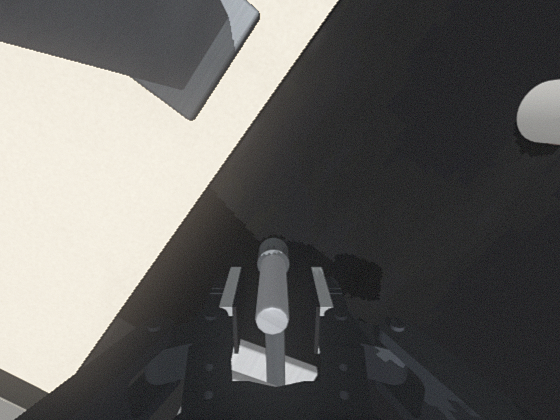

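Emit:
play_rows(plan=[0, 8, 0, 0, 0, 0.068, -0.3, 8.2, 0, 0, 0, 0.069, -0.3, 8.2, 0, 0, 0, 0.069, -0.3, 8.2, 0, 0, 0, 0.069, -0.2, 6, 0, 0, 0, 0.05])

```text
clock: 17.88
eef_pos: [0.4478, -0.0534, 0.0579]
tool_rot: [0.584, 0.812, 0.0, 0.0]
ft_force: [-0.8, -0.7, 0.5]
grip_width: 0.0309
```

Emit:
play_rows(plan=[0, 2.4, 0, 0, 0, 0.02, 0, 2.4, 0, 0, 0, 0.02])

```text
clock: 18.12
eef_pos: [0.4521, -0.0521, 0.0577]
tool_rot: [0.599, 0.8, 0.0, 0.0]
ft_force: [-2.2, -0.6, 0.5]
grip_width: 0.0308
```

Emit:
play_rows(plan=[0, 2.4, 0, 0, 0, 0.02, 0, 2.4, 0, 0, 0, 0.02])

```text
clock: 18.38
eef_pos: [0.4561, -0.051, 0.0574]
tool_rot: [0.616, 0.788, -0.001, -0.0]
ft_force: [-2.6, -1.8, 2.2]
grip_width: 0.0306
```

Emit:
play_rows(plan=[0, 2.4, 0, 0, 0, 0.02])

```text
clock: 18.5
eef_pos: [0.4578, -0.0506, 0.0572]
tool_rot: [0.624, 0.782, -0.001, -0.001]
ft_force: [-4.7, -2.7, 3.6]
grip_width: 0.0311
```

Run:
```python
from h import *
plan([])
c=grab('wrist','w10.png')
```

```text
at [ 0.4578 -0.0506  0.0572] yaw 102.9 F [-4.7 -2.7  3.6] t 18.5
```

View pics/w10.png

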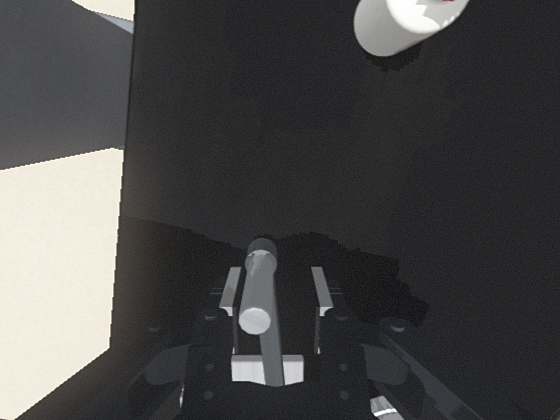

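Emit:
play_rows(plan=[0, 2.4, 0, 0, 0, 0, 0, 0, 0, 0, 0, 0])

```text
clock: 18.8
eef_pos: [0.4592, -0.05, 0.0569]
tool_rot: [0.623, 0.782, -0.002, -0.001]
ft_force: [-6.4, -2.2, 5.6]
grip_width: 0.0307
```

Emit:
play_rows(plan=[0, -4, 0, 0, 0, 0, 0, -4, 0, 0, 0, 0, 0, 0, -20, 0, 0, 0, 0, 0, -40, 0, 0, 0, 0, 0, -40, 0, 0, 0, 0, 0, 0, 0, 0, 0])

```text
clock: 19.55
eef_pos: [0.4569, -0.0513, 0.1608]
tool_rot: [0.623, 0.782, 0.003, 0.004]
ft_force: [0.1, -0.0, -0.2]
grip_width: 0.0308
```

Run:
```python
from h import *
c=grab('wrist','w11.png')
s=bot.camera('scene');cv2.imwrite('pics/s11.png',cv2.resize(s['frame'][120:260,250:420],None,fx=4,fy=4,interpolation=2))
for n,k in (('wrist',c),('scene',s)):
    P=cloud(k,np.ones((420,560),bool));q=P[(np.hypot(P[:,0]-.45,P[:,1]+.20)<.03)&(P[:,2]>.062)&(P[:,2]<.074)]
    if len(q)>9: print(n,len(q),cv2.minEnclosingCircle(q[:,:2].astype(np.float32)),q.mean(0))
plan([(.4505,-.202,.157,103,6)])
```

```text
wrist 249 ((0.456332802772522, -0.19488853216171265), 0.01261666975915432) [ 0.45576997 -0.19446346  0.06566598]
scene 96 ((0.4507337212562561, -0.20138341188430786), 0.017335455864667892) [ 0.44961784 -0.20035621  0.067285  ]
at [ 0.454  -0.0512  0.1575] yaw 103.0 F [-1.  -0.4 -0.5] t 19.65
6 step mm 25.1 rad 0.0
[-24.4, -6.2, 0.1, 0.0003, 0.0, -0.0001, -24.3, -6.2, 0.0, 0.0003, 0.0, -0.0001, -24.4, -6.2, 0.1, 0.0003, 0.0, -0.0001, -24.4, -6.3, 0.1, 0.0003, 0.0, -0.0001, -24.3, -6.2, 0.1, 0.0003, 0.0, -0.0001, -24.4, -6.2, 0.1, 0.0003, 0.0, -0.0001]
```

View pics/w11.png

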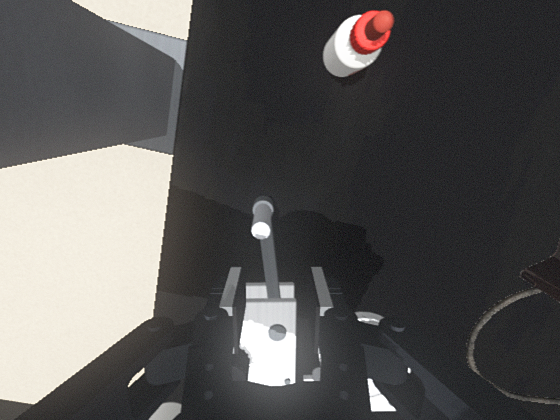

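View pics/s11.png

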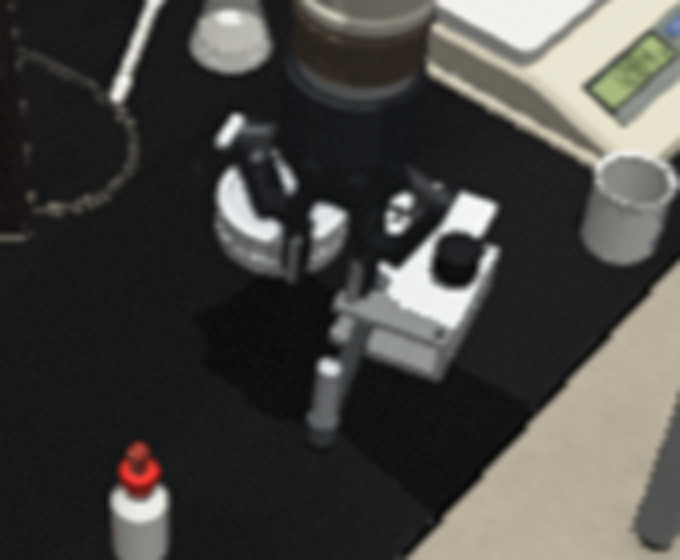

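Emit:
play_rows(plan=[-15, -4, 0, 0, 0, 0, -30, -7, 0, 0, 0, 0, -30, -8, 0, 0, 0, 0, -30, -8, 0, 0, 0, 0, -26, -6, 0, 0, 0, 0, -15, -4, 0, 0, 0, 0, 0, 0, 0, 0, 0, 0], hand=75)

```text
clock: 20.52
eef_pos: [0.4495, -0.2027, 0.1564]
tool_rot: [0.624, 0.782, -0.0, -0.001]
ft_force: [-0.4, 0.4, -0.0]
grip_width: 0.0641
```

Run:
```python
from h import *
c=grab('wrist','w12.png')
P=cloud(c,np.ones((420,560),bool));q=P[(np.hypot(P[:,0]-.45,P[:,1]+.20)<.03)&(P[:,2]>.062)&(P[:,2]<.074)]
print(len(q),cv2.minEnclosingCircle(q[:,:2].astype(np.float32)),q.mean(0))
plan([(.4505,-.202,.062,103,6)])
```

```text
1464 ((0.44824573397636414, -0.20362162590026855), 0.017363836988806725) [ 0.44825528 -0.20261591  0.06645141]
at [ 0.4496 -0.202   0.1566] yaw 102.9 F [ 0.8 -0.2  0.4] t 20.575
6 step mm 15.8 rad 0.0
[-0.1, 0.2, 15.8, -0.0002, -0.0002, -0.0003, 0.0, 0.1, 15.7, -0.0002, -0.0002, -0.0003, -0.1, 0.2, 15.8, -0.0002, -0.0002, -0.0003, 0.0, 0.1, 15.8, -0.0002, -0.0002, -0.0003, -0.1, 0.2, 15.7, -0.0002, -0.0002, -0.0003, 0.0, 0.1, 15.8, -0.0002, -0.0002, -0.0003]
```

View pics/w12.png

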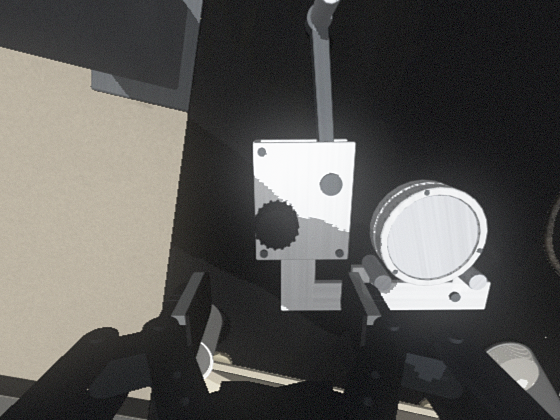

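Emit:
play_rows(plan=[0, 0, 20, 0, 0, 0, 0, 0, 25, 0, 0, 0, 0, 0, 25, 0, 0, 0, -1, -1, 17, 0, 0, 0, 0, 0, 8, 0, 0, 0, 0, 0, 0, 0, 0, 0])

```text
clock: 21.32
eef_pos: [0.4492, -0.2024, 0.062]
tool_rot: [0.622, 0.783, -0.0, -0.001]
ft_force: [-0.1, 0.4, 0.4]
grip_width: 0.0643
```

Emit:
play_rows(plan=[0, 0, 0, 0, 0, 0, 0, 0, 0, 0, 0, 0, 0, 0, 0, 0, 0, 0, 0, 0, 0, 0, 0, 0, 0, 0, 0, 0, 0, 0], hand=0)

```text
clock: 21.95
eef_pos: [0.4497, -0.2034, 0.0635]
tool_rot: [0.623, 0.782, 0.0, 0.001]
ft_force: [-2.4, 0.3, 5.7]
grip_width: 0.0294
```

Emit:
play_rows(plan=[0, 0, -1, 0, 0, 0.08, 0, 0, 0, 0, 0, 0.1, 0, 0, 0, 0, 0, 0.1, 0, 0, 0, 0, 0, 0.1, 0, 0, 0, 0, 0, 0.1, 0, 0, 0, 0, 0, 0.1])

```text
clock: 22.7
eef_pos: [0.4495, -0.2034, 0.0636]
tool_rot: [0.821, 0.57, 0.0, 0.0]
ft_force: [-0.9, -0.1, -0.9]
grip_width: 0.0297
```

Run:
```python
from h import *
plan([]); print(bot.get_obs()['ft_torque'],bot.get_obs()['joint_pos'][5])
```

```text
at [ 0.4495 -0.2034  0.0636] yaw 69.5 F [-0.9 -0.1 -0.9] t 22.7
[-0.12018676  0.04227952  0.09580399] 1.5032853861807973
```

Emit:
play_rows(plan=[0, 0, 0, 0, 0, 0.1, 0, 0, 0, 0, 0, 0.1, 0, 0, 0, 0, 0, 0.1, 0, 0, 0, 0, 0, 0.1, 0, 0, 0, 0, 0, 0.1])

```text
clock: 23.32
eef_pos: [0.4493, -0.2033, 0.0636]
tool_rot: [0.937, 0.349, 0.0, 0.0]
ft_force: [-0.7, 0.2, -0.3]
grip_width: 0.03
```

Emit:
play_rows(plan=[0, 0, 0, 0, 0, 0.1, 0, 0, 0, 0, 0, 0.05, 0, 0, 0, 0, 0, 0])

```text
clock: 23.7
eef_pos: [0.4493, -0.2033, 0.0636]
tool_rot: [0.96, 0.28, 0.0, 0.0]
ft_force: [-0.9, 0.1, -0.0]
grip_width: 0.0299
```

Run:
```python
from h import *
plan([]); print(bot.get_obs()['ft_torque'],bot.get_obs()['joint_pos'][5])
```

```text
at [ 0.4493 -0.2033  0.0636] yaw 32.5 F [-0.9  0.1 -0. ] t 23.7
[-0.00488436  0.16895511 -0.05819354] 2.1498928788577727
```

Emit:
play_rows(plan=[0, 0, 0, 0, 0, 0, 0, 0, 0, 0, 0, 0, 0, 0, -10, 0, 0, 0, 0, 0, -35, 0, 0, 0, 0, 0, -40, 0, 0, 0, 0, 0, 0, 0, 0, 0], hand=75)

```text
clock: 24.45
eef_pos: [0.4521, -0.2043, 0.1525]
tool_rot: [0.96, 0.28, 0.003, 0.003]
ft_force: [0.4, 0.6, 0.0]
grip_width: 0.0641
```

Run:
```python
from h import *
plan([(.449,-.052,.15,107.5,9)])
s=bot.camera('scene')
P=cloud(s,np.ones((420,560),bool));q=P[(np.hypot(P[:,0]-.45,P[:,1]+.052)<.03)&(P[:,2]>.04)&(P[:,2]<.084)]
print(q[:,:2].mean(0),q[q[:,2]>.077].mean(0))
```

```text
at [ 0.4521 -0.2043  0.1525] yaw 32.5 F [0.4 0.6 0. ] t 24.45
9 step mm 16.9 rad 0.145
[8.8, -14.5, 0.2, 0.001, 0.0001, -0.1455, 10.8, -13.0, 0.2, 0.001, 0.0001, -0.1455, 12.6, -11.3, 0.3, 0.001, 0.0001, -0.1455, 14.1, -9.4, 0.3, 0.001, 0.0001, -0.1455, 15.3, -7.3, 0.2, 0.001, 0.0001, -0.1455, 16.2, -4.9, 0.3, 0.001, 0.0001, -0.1455, 16.7, -2.6, 0.3, 0.001, 0.0001, -0.1455, 16.9, -0.1, 0.3, 0.001, 0.0001, -0.1455, 16.8, 2.4, 0.2, 0.001, 0.0001, -0.1455]
[ 0.44086343 -0.05103159] [ 0.44195534 -0.05295559  0.07992486]
```

Emit:
play_rows(plan=[9, -14.5, 0, 0, 0, -0.15, 11, -13, 0, 0, 0, -0.15, 12.5, -11.5, 0, 0, 0, -0.15, 14, -9.5, 0, 0, 0, -0.15, 15, -7.5, 0, 0, 0, -0.15, 16, -5, 0, 0, 0, -0.15, 17, -3, 0, 0, 0, -0.15, 17, -1, 0, 0, 0, -0.15, 17, 1, 0, 0, 0, -0.15, 0, 0, 0, 0, 0, 0], hand=38)

```text
clock: 25.75
eef_pos: [0.4393, -0.0499, 0.1474]
tool_rot: [0.575, 0.818, -0.001, -0.001]
ft_force: [0.3, -0.7, 0.5]
grip_width: 0.0325
```

Run:
```python
from h import *
c=grab('wrist','w13.png')
P=cloud(c,np.ones((420,560),bool));q=P[(np.hypot(P[:,0]-.442,P[:,1]+.053)<.025)&(P[:,2]>.074)&(P[:,2]<.084)]
print(len(q),q.mean(0),w(c,240,276,.08))
plan([(.4425,-.054,.15,111,1)])
```

```text
317 [ 0.44013947 -0.05400929  0.07825501] [ 0.43833122 -0.04989579  0.08      ]
at [ 0.4397 -0.0505  0.1476] yaw 109.7 F [-0.9  0.1  0.2] t 25.8
1 step mm 5.1 rad 0.022
[-4.3, 1.4, -2.4, -0.0016, -0.0004, -0.0219]
```

View pics/w13.png

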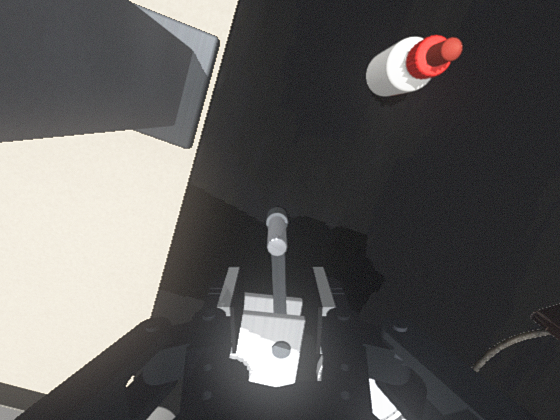

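Emit:
play_rows(plan=[-3.5, 0.5, 20, 0, 0, 0, 0, 0, 25, 0, 0, 0, 0, 0, 25, 0, 0, 0, 0, 0, 15, 0, 0, 0, 0, 0, 6, 0, 0, 0, 0, 0, 0, 0, 0, 0])

```text
clock: 26.55
eef_pos: [0.4418, -0.0542, 0.057]
tool_rot: [0.575, 0.818, -0.0, -0.0]
ft_force: [0.2, -0.7, -0.2]
grip_width: 0.0324
```

Run:
```python
from h import *
plan([])
p=np.array(bot.get_obs()['eef_pos'])[:2]-[.486,-.1662];print(np.hypot(*p),np.arctan2(p[1],p[0])-np.radians(14.25))
```

```text
at [ 0.4418 -0.0542  0.057 ] yaw 109.7 F [ 0.2 -0.7 -0.2] t 26.55
0.12042254179389228 1.6977511908313312
```

Emit:
play_rows(plan=[0, 6, 0, 0, 0, 0.03, -0.3, 6, 0, 0, 0, 0.05, -0.2, 6, 0, 0, 0, 0.05, -0.2, 6, 0, 0, 0, 0.05])

```text
clock: 27.05
eef_pos: [0.4659, -0.0476, 0.058]
tool_rot: [0.647, 0.762, 0.0, 0.0]
ft_force: [-0.7, -0.4, -0.0]
grip_width: 0.0323
```

Emit:
play_rows(plan=[-0.2, 6, 0, 0, 0, 0.05, -0.2, 6, 0, 0, 0, 0.05])

```text
clock: 27.3
eef_pos: [0.4778, -0.0462, 0.058]
tool_rot: [0.684, 0.729, 0.0, 0.0]
ft_force: [-1.9, -0.4, 0.3]
grip_width: 0.0327
```

Emit:
play_rows(plan=[-0.4, 9.6, 0, 0, 0, 0.08, -0.4, 9.6, 0, 0, 0, 0.08, -0.4, 9.6, 0, 0, 0, 0.08, -0.4, 9.6, 0, 0, 0, 0.08, -0.4, 9.6, 0, 0, 0, 0.08, -0.4, 9.6, 0, 0, 0, 0.08, -0.4, 9.6, 0, 0, 0, 0.08, -0.4, 9.6, 0, 0, 0, 0.08])

```text
clock: 28.3
eef_pos: [0.5511, -0.0651, 0.058]
tool_rot: [0.879, 0.476, 0.0, -0.0]
ft_force: [-0.3, 1.2, 0.6]
grip_width: 0.0325
```

Run:
```python
from h import *
plan([])
p=np.array(bot.get_obs()['eef_pos'])[:2]-[.486,-.1662];print(np.hypot(*p),np.arctan2(p[1],p[0])-np.radians(14.25))
c=grab('wrist','w14.png')
```

```text
at [ 0.5511 -0.0651  0.058 ] yaw 56.9 F [-0.3  1.2  0.6] t 28.3
0.12019118987935548 0.7499708968780519
```

View pics/w14.png

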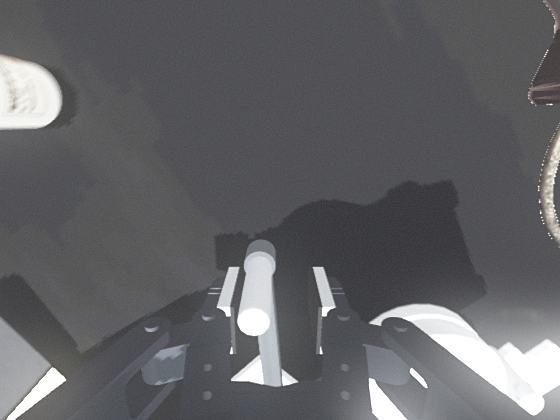

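Emit:
play_rows(plan=[-0.4, 9.6, 0, 0, 0, 0.08, -0.4, 9.6, 0, 0, 0, 0.08, -0.4, 9.6, 0, 0, 0, 0.08, -0.4, 9.6, 0, 0, 0, 0.08, -0.4, 9.6, 0, 0, 0, 0.08, -0.4, 9.6, 0, 0, 0, 0.08, -0.2, 7, 0, 0, 0, 0.06, -0.1, 5, 0, 0, 0, 0.04])

```text
clock: 29.35
eef_pos: [0.5955, -0.1176, 0.0579]
tool_rot: [0.978, 0.206, 0.001, -0.0]
ft_force: [-0.6, 2.0, 0.1]
grip_width: 0.033
```

Emit:
play_rows(plan=[-0.1, 3.6, 0, 0, 0, 0.03, 0, 3, 0, 0, 0, 0.025, 0, 2.4, 0, 0, 0, 0.02])

```text
clock: 29.72
eef_pos: [0.5983, -0.1262, 0.0574]
tool_rot: [0.986, 0.17, 0.0, -0.0]
ft_force: [-0.2, 1.6, -0.2]
grip_width: 0.0328
```

Emit:
play_rows(plan=[0, 2.4, 0, 0, 0, 0.02, 0, 2.4, 0, 0, 0, 0.02])

```text
clock: 29.98
eef_pos: [0.5998, -0.1308, 0.0573]
tool_rot: [0.989, 0.15, -0.0, 0.0]
ft_force: [0.7, 0.8, 1.1]
grip_width: 0.0327
```

Run:
```python
from h import *
plan([])
p=np.array(bot.get_obs()['eef_pos'])[:2]-[.486,-.1662];print(np.hypot(*p),np.arctan2(p[1],p[0])-np.radians(14.25))
c=grab('wrist','w15.png')
```

```text
at [ 0.5998 -0.1308  0.0573] yaw 17.2 F [0.7 0.8 1.1] t 29.975
0.1191277353471159 0.052809263142495566
```

View pics/w15.png

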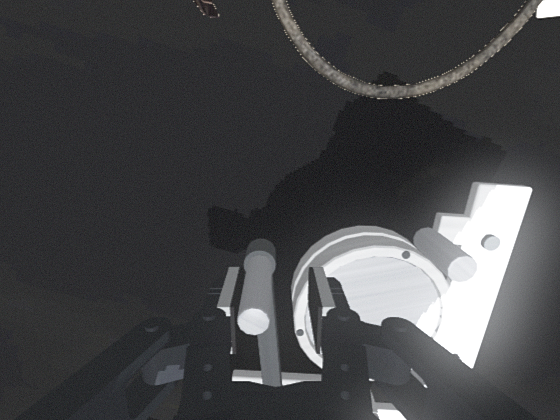

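Emit:
play_rows(plan=[0, 2.4, 0, 0, 0, 0.02, 0, 2.4, 0, 0, 0, 0.02, 0, 2.4, 0, 0, 0, 0.02])

```text
clock: 30.4
eef_pos: [0.6016, -0.1378, 0.0573]
tool_rot: [0.993, 0.12, -0.0, 0.0]
ft_force: [-0.9, 0.6, -0.1]
grip_width: 0.0324
```

Emit:
play_rows(plan=[0, 1.8, 0, 0, 0, 0.015, 0, 1.8, 0, 0, 0, 0.015])

```text
clock: 30.65
eef_pos: [0.6025, -0.1413, 0.0572]
tool_rot: [0.994, 0.105, -0.0, -0.0]
ft_force: [-1.2, 0.7, 0.9]
grip_width: 0.0324
```

Emit:
play_rows(plan=[0, 1.2, 0, 0, 0, 0.01, 0, 1.2, 0, 0, 0, 0.01])

```text
clock: 30.9
eef_pos: [0.6029, -0.1435, 0.0572]
tool_rot: [0.995, 0.095, -0.0, -0.0]
ft_force: [0.2, 0.7, 0.1]
grip_width: 0.0325
```

Emit:
play_rows(plan=[0, 1.2, 0, 0, 0, 0.01, 0, 1.2, 0, 0, 0, 0.01])

```text
clock: 31.15
eef_pos: [0.6031, -0.1451, 0.0571]
tool_rot: [0.996, 0.086, -0.0, -0.001]
ft_force: [-1.9, 4.5, 1.8]
grip_width: 0.0324
```

Emit:
play_rows(plan=[0, 1.2, 0, 0, 0, 0.01, 0, 1.2, 0, 0, 0, 0.01])

```text
clock: 31.4
eef_pos: [0.6029, -0.1454, 0.0571]
tool_rot: [0.997, 0.076, -0.001, -0.003]
ft_force: [-2.3, 9.7, 3.8]
grip_width: 0.0321
```

Emit:
play_rows(plan=[0, -3, 0, 0, 0, 0, 0, -5, 0, 0, 0, 0, 0, 0, 0, 0, 0, 0, 0, 0, -20, 0, 0, 0, 0, 0, -40, 0, 0, 0, 0, 0, -50, 0, 0, 0, 0, 0, -30, 0, 0, 0, 0, 0, 0, 0, 0, 0])

```text
clock: 32.4
eef_pos: [0.6048, -0.1412, 0.201]
tool_rot: [0.997, 0.076, 0.004, 0.001]
ft_force: [1.1, -0.5, -1.4]
grip_width: 0.0322
```

Run:
```python
from h import *
plan([])
for n in ['scene','wrist']:
    c=cell(n); cv2.imwrite(f'pics/{n}16.png',c['frame'])
    if n=='scene':
        cv2.imwrite('pics/s16c.png',cv2.resize(c['frame'][120:260,250:420],None,fx=4,fy=4,interpolation=2))
    P=cloud(c,np.ones((420,560),bool));q=P[(np.hypot(P[:,0]-.604,P[:,1]+.136)<.025)&(P[:,2]>.072)&(P[:,2]<.084)]
    if len(q): print('handle top',len(q),q.mean(0))
```

```text
at [ 0.6048 -0.1412  0.201 ] yaw 8.7 F [ 1.1 -0.5 -1.4] t 32.4
scene cell 0.77 0.5859 -0.1909 0.0472 n 588
handle top 24 [ 0.60179369 -0.13418737  0.07819763]
wrist cell 0.55 0.5839 -0.1956 0.0486 n 6445
handle top 229 [ 0.60226809 -0.13629027  0.0782134 ]
```

View pics/wrist16.png

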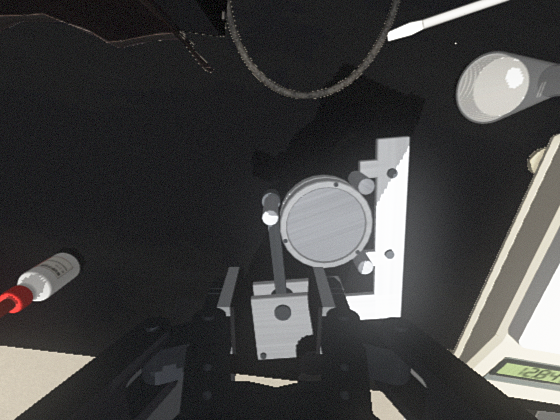

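View pics/scene16.png

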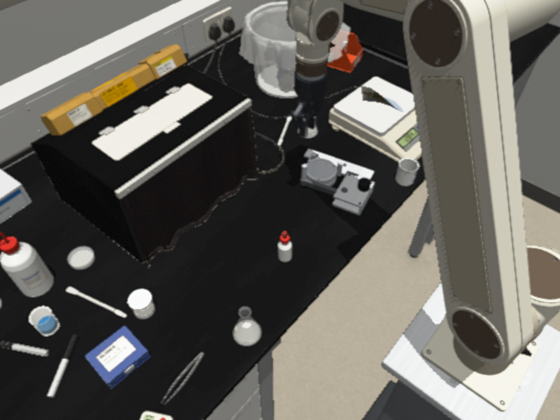

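Run:
```python
import cv2
a=cv2.imread('pics/wrist16.png')[160:310,230:410];cv2.imwrite('pics/w16c.png',cv2.resize(a,None,fx=4,fy=4,interpolation=2))
```

```text
(no output)
```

View pics/w16c.png

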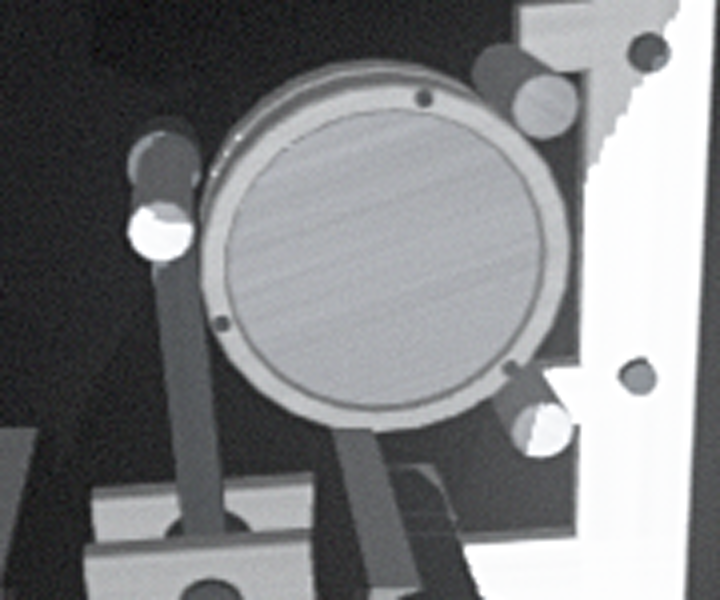

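View pics/s16c.png

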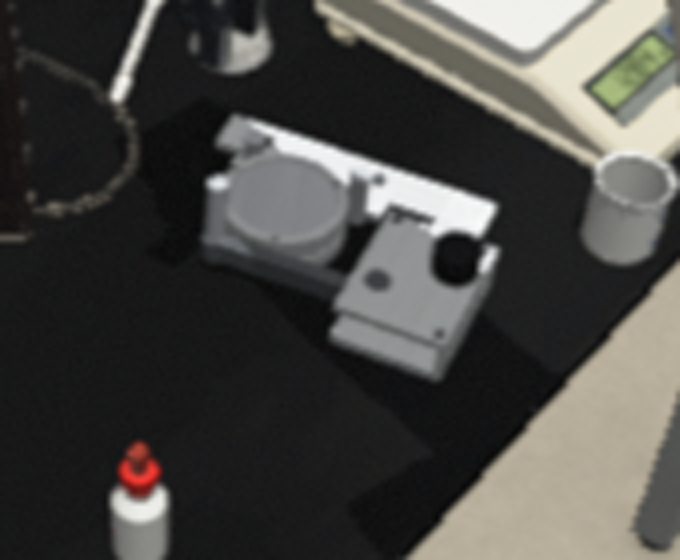

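Run:
```python
from h import *
c=bot.camera('scene')
for q in ['jar_center','dropper_center','flask_center','beaker_center']:
    for d in bot.outline_of(q,'scene')[:1]: print(q,round(d['p'],2),np.round(d['point']),np.median(cloud(c,d['mask']),0).round(3))
bot.job_done(); print(bot.get_obs()['clock'])
```

```text
jar_center 0.86 [305. 138.] [0.625 0.412 0.051]
dropper_center 0.53 [247. 285.] [0.48  0.094 0.051]
flask_center 0.7 [329. 247.] [0.405 0.309 0.041]
beaker_center 0.78 [171. 408.] [ 0.397 -0.334  0.038]
the job is handed in; nothing more can be done
the job is handed in; nothing more can be done
```

The cell is seated against both posts with the clamp bar closed against it, and the job was handed in at about 33 s of the 72 s allowed.

- **Slide:** I pushed the cell flat along the bench with both fingers, past the flask and the dropper bottle. At the posts the push built up to about 12 N, straight back along the nest with almost no sideways force, so both posts were touching. The clamp arm was still open then.
- **Clamp arm:** It was locked and stopped at roughly 1.6 rad under a push of about 6 to 7 N. I gripped the knob and turned it about 1.2 rad clockwise. The arm then moved with about 1 to 2 N, and I swung it shut until the bar met the cell at about 10 N.
- **Last checks:** I backed off and lifted clear, so the robot touches nothing.
    - **Cell:** The last pictures show it against both posts with the bar alongside it. The cameras put its centre within 2 to 4 mm of the seat, about their accuracy.
    - **Handle:** It measured within about 0.01 rad of shut, so the bar contact rests mainly on the force I felt.
    - **Bystanders:** The jar, dropper bottle, flask and beaker measure within about 2 mm of where they started.

No check failed. The one small disagreement was the knob's position: camera readings differed by up to about 5 mm from where the fixture geometry put it, and it was gripped and turned without trouble.

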